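# Lock a gas filter cartridge into its bayonet base

## Task

Fit the loose gas filter cartridge that has two lugs at its foot into the empty bayonet base: line the lugs up with the two slots, push it down against the spring, turn it clockwise (seen from above) until it is locked, and let go. The look-alike without lugs, the one with four lugs and the base that already holds a cartridge are not needed.

Things in the scene. Friction and masses are not known exactly. Their poses are not given: they have to be found in the camera images.
- cartridge_center (a point): Loose filter cartridge: point on its axis, half-way up its 100 mm; z up. White round body 52 mm in diameter, from the foot (50 mm below) to a shoulder 10 mm above. At the foot two grey lugs, along +x and -x, reach 46 mm from the axis, each 16 mm wide, the lowest 8 mm of the height. Same after half a turn. 250 g. The other two loose cartridges have no lugs or four.
- cartridge_grip (a point): Middle of the same cartridge's grey grip bar, on its axis 30 mm above its centre and 80 mm above its foot. The bar stands on the shoulder, 40 mm high (20 up and 20 down from here), 46 mm long along x (in line with the lugs), 16 mm thick along y: pinch it from above across its thickness.
- bayonet_base: Empty fixed base: round, 122 mm wide, 36 mm high; origin mid-underside on the bench, z up. Opening in top 68 mm wide plus slots along +x and -x, 34 mm wide, reaching 53 mm from the axis. Steel flange 28 to 36 mm up. Foot pushed 13 to 19 mm above origin, lugs turn under it clockwise from above only; locked at 45 to 70 deg (stop at 70). A pipe block juts out on +x. A like base is full.
- spring_plate (a joint): Flat 60 mm spring plate inside the empty base, how far it is pressed (m): 0 is up (top 26 mm above the base's origin), 0.014 fully down (top at 12 mm). About 3 N (much like the cartridge's weight) starts it, 8.5 N presses it home. On release it lifts a locked cartridge's lugs against the flange, foot at 20 mm (joint 0.006); an unlocked one stands 4 mm or more higher.
There are look-alikes about, which are no part of the job. Leave any turquoise or yellow look-alike of the part that bears cartridge_center alone.

How it is judged (in metres and radians):
At the end, for the whole second after the job is handed in: The two-lugged cartridge stands upright (within 10 degrees) in the empty base, within 15 mm of its axis, its lugs under the flange (its centre 60 to 73 mm above the base's underside) and turned at least 40 degrees from the slots, and it stays so when released (angle between the x axis of cartridge_center and the x axis of bayonet_base, either way round above 0.7 rad and z of cartridge_center in the frame of bayonet_base between 0.06 and 0.073 m and horizontal distance between cartridge_center and bayonet_base below 0.015 m and angle between cartridge_center's own z axis and vertical below 0.17 rad); the robot touches nothing.
It also fails if it takes over 38 s, if anything falls off the work surface, if the arm or the gripper's body presses on something with over 40 N, if the wrist force passes 120 N, or if a joint passes its speed limit or range.

## Robot

A 7-joint arm with a two-finger parallel gripper is mounted at the origin on the work surface. World frame = base frame: x ahead of the robot, y to its left, z up, the work surface at z = 0. Lengths are in mm, angles in degrees, forces in N, time in s.
With the tool pointing down it reaches from about 400 to 900 mm from the base axis. Payload 5.5 kg.
Tool frame: the origin (TCP) lies at the very end of the fingers, on their centre line; the grasp point (between the pads) lies 19 mm behind it; z points along the fingers, y is the direction in which the jaws open and shut (so a half turn about z gives the same grasp; the last joint's range is limited). The gripper opens to 85 mm and grips with 20 to 120 N. Pads are 22 mm wide; open, the fingers measure 114 mm over their backs; the gripper's body (76 mm by 85 mm) begins 54 mm behind the grasp point. The pads swing forward as they close: fully open they stand 13 mm farther back than shut.
Start: joints at [-61.352, 28.699, -24.465, 88.831, 12.651, 65.22, -12.049], TCP at [152.447, 631.87, 231.31] pointing down, gripper open.
Joint ranges: [-164.97, 164.97], [-17.58, 116.51], [-87.97, 89.64], [11.32, 138.91], [-80.73, 260.73], [10.89, 115.49], [-147.41, 147.41]. Speed limits (degrees/s): [147.25, 147.25, 180, 180, 180, 180, 180].

## Interface

Orientations are given as [roll, pitch, yaw] about the fixed x, y, z axes, in that order (R = Rz(yaw) Ry(pitch) Rx(roll)).
In Python, from plant import get_state, grab_frame, env, spotter gives the robot as it stands.
- The arm moves only by the shell command python3 -m pendant 'ROWS' [FORCE]. ROWS is JSON, a list of rows, each a list of 7 numbers: the shift along the tool's x, y, z each as a share of 0.04 m, from -1 to 1, then the turn, a rotation vector about the tool's x, y, z each as a share of pi rad, from -1 to 1, then the gripper's target within -1 to 1 (shut at 1, half-way at 0, fully open at -1). In form: [[x, y, z, rx, ry, rz, fingers], ...]. A call has 1 to 8 rows; each row shifts and turns the commanded pose from where the row before left it, along the tool's axes as they then stand; what a row does not reach is not made up. A row lasts 1/8 s, in which the tool goes at most 62.5 mm and 10.7 degrees, less where a joint would pass 70% of its speed; a pose out of reach is approached as far as the arm can. A call with a number of a shift or a turn outside -1 to 1 is refused whole. A call with a gripper value outside its range is refused whole. The fingers move at their own pace and stop on an object; FORCE is the grip in N (left out, the last holds). Time passes only in rows, so rows that do not move let the fingers close. It gives the time, the measured TCP pose, the force and the opening at its end, in the units of the state.
- get_state(): the state, without advancing time (a new reading comes with each control period).
- grab_frame(name): name is "scene" or "side" or "wrist"; returns a dict with "frame" (480x640x3 uint8, red, green, blue), "K" (3x3 intrinsics, pixels), "T" (4x4, takes a point from camera to world coordinates). Camera axes: x right, y up, looking along -z (the intrinsics and any distortion apply to the point x, -y, -z); pixel columns grow to the right and rows downward; lengths in mm; the calibration is good to about 2 mm. A picture is of the moment at which its call begins. There is no depth.
- env.job_done(): hands the job in, once; it reports no verdict.
Trained networks look in a picture, given as the dict that the camera call returned (one of the last four; its "shot" number tells which), for a name from the list of things; names that differ only in an ending like _2 or _b are one class to them, and where a whole thing is asked for, a point or a joint stands for the part that bears it (a point fixed in the world has none). Each returns a list of dicts, best first, with "conf" (0 to 1); they miss things now and then, are a little off and sometimes report something else, mostly with a low value. They report only what shows in the picture. A call takes as long as a camera call. They do not tell look-alikes from the thing itself.
- spotter.find_in(picture, target): "point" ([column, row] in pixels, amid what is visible of it).
- spotter.mark_of(picture, target): "point" ([column, row] in pixels: a listed point, or the origin of a listed thing).
The state is a dict: "time_s": time; "joint_positions": joint angles; "qvel": joint speeds; "tau": joint torques, N m; "tool_pos": TCP position; "ee_rot": TCP orientation; "wrist_force": force on the tool from outside, world axes, zero at the start; "torque": the same for the moment, N m; "width": opening from 0.0 (shut) to 1.0 (fully open).
Only numpy, scipy, OpenCV 4.12 (cv2) and the standard library are available. Lean on these libraries where they do the work, as an engineer would, in place of code of your own. Each camera call takes 0.05 s, during which the arm holds its last target. There are 200 camera calls.

## Working session

There is one attempt and no reset: what is moved stays moved. The work goes in short steps, Python scripts to look and compute and a shell command to move; the robot and the scene stay as the last step left them, time stands still between calls to the robot, and variables do not carry over. Pictures are saved under pics/ and viewed, about 8 in all and at most 12, crops included, and the job is handed in when it is done.

```bash
mkdir -p pics && ls && cat > h.py <<'E'
import numpy as np, cv2
from plant import get_state, grab_frame, env, spotter
def ray(f,p):
    K=np.array(f["K"]);T=np.array(f["T"])
    d=np.linalg.inv(K)@np.array([p[0],p[1],1.0]); d=np.array([d[0],-d[1],-d[2]])
    return T[:3,3],T[:3,:3]@d
def onz(f,p,z):
    o,d=ray(f,p); return o+d*(z-o[2])/d[2]
def proj(f,X):
    T=np.array(f["T"]);K=np.array(f["K"]);c=T[:3,:3].T@(np.array(X,float)-T[:3,3]); c=np.array([c[0],-c[1],-c[2]]);q=K@c;return q[:2]/q[2]
def tri(fs,ps):
    A=np.zeros((3,3));b=np.zeros(3)
    for f,p in zip(fs,ps):
        o,d=ray(f,p);d=d/np.linalg.norm(d);M=np.eye(3)-np.outer(d,d);A+=M;b+=M@o
    return np.linalg.solve(A,b)
def save(f,n): cv2.imwrite("pics/"+n+".png",cv2.cvtColor(f["frame"],cv2.COLOR_RGB2BGR))
E
python3 - <<'E'
from h import *
np.set_printoptions(precision=2,suppress=True)
for c in("scene","side","wrist"):
    f=grab_frame(c);save(f,c+"0");print(c,list(f.keys()),f["T"])
    for t,z in(("cartridge_center",50),("cartridge_grip",80),("bayonet_base",0)):
        for r in spotter.mark_of(f,t): print(t,r["conf"],np.round(r["point"],1),onz(f,r["point"],z))
print(get_state())
E
```

```text
pics
scene ['frame', 'K', 'T', 'shot'] [[   0.11   -0.66    0.74 1193.14]
 [   0.99    0.09   -0.07  -80.65]
 [  -0.02    0.74    0.67  731.06]
 [   0.      0.      0.      1.  ]]
cartridge_center 0.93 [443.2 237.3] [452.26 222.4   50.  ]
cartridge_center 0.87 [425.3 195. ] [328.49 222.43  50.  ]
cartridge_center 0.77 [369.6 216.1] [377.17 105.15  50.  ]
cartridge_grip 0.96 [429.4 183.3] [332.32 225.85  80.  ]
cartridge_grip 0.61 [445.5 224.6] [453.2  222.11  80.  ]
cartridge_grip 0.59 [370.  201.3] [371.54 105.46  80.  ]
bayonet_base 0.56 [431.9 353.6] [660.05 152.36   0.  ]
side ['frame', 'K', 'T', 'shot'] [[   0.72    0.48   -0.49  180.2 ]
 [  -0.69    0.5    -0.52 -351.98]
 [  -0.      0.72    0.7   533.79]
 [   0.      0.      0.      1.  ]]
cartridge_center 0.98 [142.5 230.3] [330.02 218.18  50.  ]
cartridge_center 0.87 [208.9 199.5] [450.88 210.08  50.  ]
cartridge_center 0.59 [205.5 250.4] [378.07 109.46  50.  ]
cartridge_grip 0.88 [135.2 217.7] [326.36 217.14  80.  ]
cartridge_grip 0.81 [202.  184.5] [448.13 217.24  80.  ]
cartridge_grip 0.74 [204.4 238.1] [378.76 103.57  80.  ]
bayonet_base 0.92 [318.8 186.9] [657.34 150.54   0.  ]
wrist ['frame', 'K', 'T', 'shot'] [[  0.23  -0.93  -0.28  78.98]
 [  0.97   0.22   0.07 648.  ]
 [  0.    -0.29   0.96 374.38]
 [  0.     0.     0.     1.  ]]
{'time_s': 0.6, 'joint_positions': array([-61.35,  28.7 , -24.46,  88.83,  12.65,  65.22, -12.05]), 'qvel': array([ 0.01, -0.02, -0.04, -0.01,  0.  , -0.05, -0.03]), 'tau': array([  0.  , -56.9 ,  -5.81, -28.12,   0.01,   0.  ,   0.  ]), 'tool_pos': array([152.44, 631.84, 231.32]), 'ee_rot': array([-180.  ,   -0.  ,  166.44]), 'wrist_force': array([-0.64,  0.13,  0.61]), 'torque': array([-0.01,  0.05, -0.07]), 'width': 0.9975068111759294}
```

View both.

View pics/scene0.png

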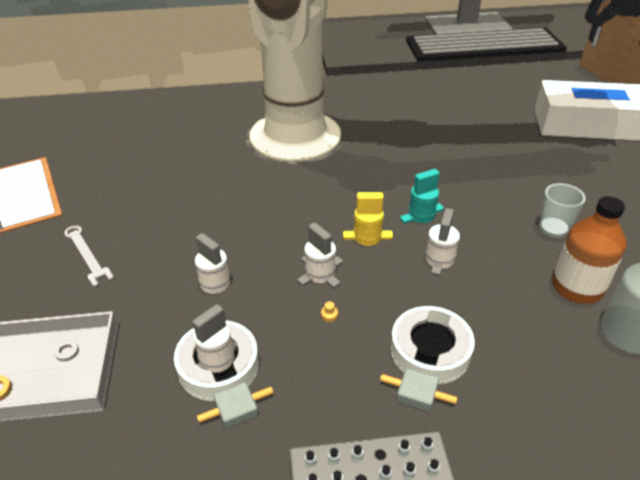

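View pics/side0.png

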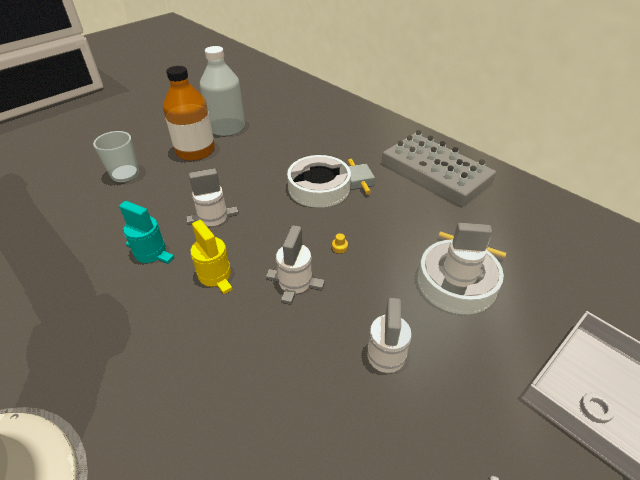

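```bash
python3 - <<'E'
from h import *
np.set_printoptions(precision=1,suppress=True)
s=grab_frame("scene");d=grab_frame("side")
print("grip",tri([s,d],[(445.5,224.6),(202,184.5)]),"bottle cap",tri([s,d],[(609,207),(178,73)]))
for p in((193,219),(232,211)):print("lug",onz(d,p,5))
print("lug s",onz(s,(437,268),5))
print("block",onz(s,(420,378),28),onz(d,(361,172),28), "base top ctr",onz(s,(432,335),36),onz(d,(319,174),36))
print("pipe ends s",onz(s,(383,379),15),onz(s,(454,400),15))
print("slots s",onz(s,(438,318),36),onz(s,(428,355),36))
E
```

```text
grip [450.2 222.8  76.6] bottle cap [553.7 433.1 173.9]
lug [424.2 235.3   5. ]
lug [488.  204.5   5. ]
lug s [481.9 208.9   5. ]
block [720.5 115.3  28. ] [724.  101.3  28. ] base top ctr [652.4 150.2  36. ] [653.1 145.3  36. ]
pipe ends s [706.7  65.1  15. ] [753.7 157.2  15. ]
slots s [620.7 168.2  36. ] [688.1 134.6  36. ]
```

```bash
python3 -m pendant '[[-0.8,-0.68,0,0,0,0,-1],[-0.8,-0.68,0,0,0,0,-1],[-0.8,-0.68,0,0,0,0,-1],[-0.8,-0.68,0,0,0,0,-1],[-0.8,-0.68,0,0,0,0,-1],[-0.8,-0.68,0,0,0,0,-1],[-0.8,-0.68,0,0,0,0,-1],[-0.8,-0.68,0,0,0,0,-1]]' 40
```

```text
time_s: 1.7
tool_pos: [351.1, 359.2, 231.6]
ee_rot: [180.0, 0.0, 166.4]
wrist_force: [-0.1, 0.8, -0.3]
width: 0.997
```

```bash
python3 -m pendant '[[-0.8,-0.69,0,0,0,0,-1],[-0.8,-0.69,0,0,0,0,-1],[-0.8,-0.69,0,0,0,0,-1],[-0.8,-0.69,0,0,0,0,-1],[0,0,0,0,0,0.032,-1],[0,0,0,0,0,0.031,-1]]' && python3 - <<'E'
from h import *
np.set_printoptions(precision=1,suppress=True)
f=grab_frame("wrist");save(f,"wrist1");print(get_state()["tool_pos"],get_state()["ee_rot"])
print(proj(f,[451,222,80]))
for t,z in(("cartridge_center",50),("cartridge_grip",80),("bayonet_base",0)):
    for r in spotter.mark_of(f,t): print(t,r["conf"],np.round(r["point"],1),onz(f,r["point"],z))
E
```

```text
time_s: 2.45
tool_pos: [449.3, 222.3, 231.5]
ee_rot: [180.0, 0.0, 154.8]
wrist_force: [-0.6, 1.0, 0.4]
width: 0.999
[449.1 222.6 231.5] [180.    0.  154.6]
[327.9 224.5]
cartridge_center 0.93 [171.8 200. ] [378.5 102.7  50. ]
cartridge_center 0.82 [327.5 219.7] [453.9 220.4  50. ]
cartridge_center 0.57 [260.1  83.1] [327.  219.3  50. ]
cartridge_grip 0.98 [151.9 206.5] [376.4  99.1  80. ]
cartridge_grip 0.67 [330.  229.3] [455.4 221.8  80. ]
cartridge_grip 0.65 [253.5  82.8] [329.7 218.1  80. ]
bayonet_base 0.72 [342.5 384.3] [657.7 145.1   0. ]
```

View pics/wrist1.png

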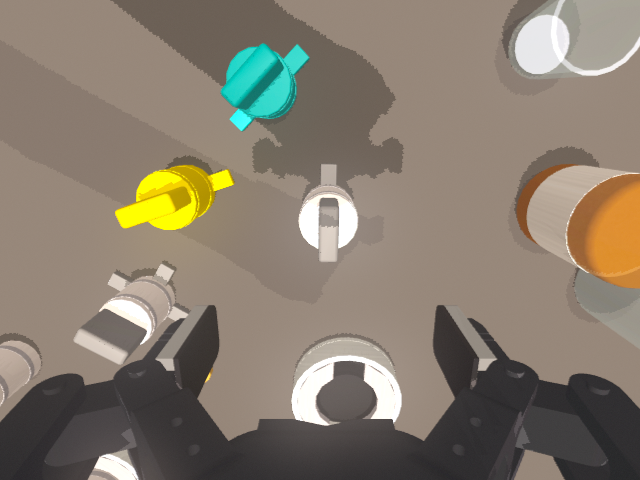

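```bash
python3 - <<'E'
from h import *
np.set_printoptions(precision=1,suppress=True)
f=grab_frame("wrist")
g=cv2.cvtColor(f["frame"],cv2.COLOR_RGB2GRAY)
for r in(168,174,180,230,240,250,256): print(r,g[r,312:348])
a=onz(f,(328.3,165),8);b=onz(f,(328.5,261),100);c=onz(f,(329,200),100)
print(a,b,c,np.degrees(np.arctan2((b-a)[1],(b-a)[0])))
# check: predicted outline for hypotheses
for yaw in(-22,-25,-28):
    u=np.array([np.cos(np.radians(yaw)),np.sin(np.radians(yaw)),0]); C=np.array([454,220.5,0])
    print(yaw,proj(f,C-46*u+[0,0,8]),proj(f,C-23*u+[0,0,100]),proj(f,C+23*u+[0,0,100]),proj(f,C+[0,0,60]))
B=[656,148,0]
for yaw in(-24,-27,-30):
    u=np.array([np.cos(np.radians(yaw)),np.sin(np.radians(yaw)),0]);print(yaw,proj(f,np.array(B)-53*u+[0,0,36]),proj(f,np.array(B)-61*u+[0,0,36]))
cv2.imwrite("pics/crop1.png",cv2.resize(cv2.cvtColor(f["frame"],cv2.COLOR_RGB2BGR)[140:440,280:420],None,fx=4,fy=4,interpolation=cv2.INTER_CUBIC)[:, :][0:1200:2,:])
E
```

```text
168 [107 109 109 109 108 107 109 109 126 175 179 178 177 179 178 178 178 178
 178 179 178 178 178 178 132 109 108 108 108 108 109 108 108 108 108 109]
174 [109 110 110 110 109 109 110 101 146 173 177 177 178 178 177 178 178 178
 177 177 177 178 177 172 124 108 109 110 109 109 110 109 110 109 110 110]
180 [111 110 112 110 112 112 111 111 152 174 177 177 177 177 178 177 177 176
 176 176 176 176 175 171 123 110 112 111 111 112 111 112 111 112 111 111]
230 [255 255 255 255 255 223 172 185 201 212 213 213 214 214 214 214 215 215
 215 214 215 214 212 199 183 154 255 255 255 255 255 255 255 255 255 255]
240 [255 255 255 255 255 219 176 189 202 212 213 213 212 214 213 213 212 213
 212 212 211 210 205 190 178 180 255 255 255 255 255 255 255 255 255 255]
250 [139 139 138 138 137 135 173 190 204 211 211 212 212 211 211 210 210 209
 209 209 208 208 198 185 168 138 137 139 139 139 139 139 138 138 138 139]
256 [137 137 138 137 138 138 175 192 205 210 210 211 210 209 209 208 208 207
 207 206 205 205 196 182 157 133 136 138 138 137 137 147 148 148 148 148]
[413.2 240.9   8. ] [473.  212.9 100. ] [428.7 233.6 100. ] -25.135725730309556
-22 [324.6 164.6] [325.8 207.2] [328.6 264. ] [327.  223.4]
-25 [327.  164.6] [327.4 207.1] [327.1 264.1] [327.  223.4]
-28 [329.5 164.6] [329.  207.2] [325.6 264. ] [327.  223.4]
-24 [343.7 363.6] [343.7 357.2]
-27 [346.3 363.6] [346.7 357.2]
-30 [348.9 363.8] [349.7 357.4]
```

```bash
python3 -m pendant '[[-0.108,0.03,0.5,0,0,0,-1],[0,0,0.8,0,0,0,-1],[0,0,0.8,0,0,0,-1],[0,0,0.8,0,0,0,-1],[0,0,0.7,0,0,0,-1],[0,0,0.53,0,0,0,-1],[0,0,0,0,0,0,-1]]' 60 && python3 -m pendant '[[0,0,0,0,0,0,1],[0,0,0,0,0,0,1],[0,0,0,0,0,0,1],[0,0,0,0,0,0,1],[0,0,0,0,0,0,1],[0,0,0,0,0,0,1]]' 60
```

```text
time_s: 3.58
tool_pos: [451.8, 221.8, 64.7]
ee_rot: [-179.8, -0.1, 155.2]
wrist_force: [0.1, -0.6, -0.2]
width: 0.996
time_s: 4.32
tool_pos: [453.8, 222.6, 66.8]
ee_rot: [179.9, 0.0, 155.1]
wrist_force: [-0.7, 0.3, 6.0]
width: 0.179
```

```bash
python3 -m pendant '[[0,0,-0.75,0,0,0,1],[0,0,-0.75,0,0,0,1],[0,0,-0.75,0,0,0,1],[-0.8,0.07,0,0,0,0,1],[-0.8,0.07,0,0,0,0,1],[-0.8,0.07,0,0,0,0,1],[0,0,0,0,0,0,1],[0,0,0,0,0,0,1]]' && python3 - <<'E'
from h import *
np.set_printoptions(precision=1,suppress=True)
s=get_state();print(s["tool_pos"],s["ee_rot"],s["wrist_force"],s["width"])
for c in("wrist","scene","side"):
    f=grab_frame(c);save(f,c+"2")
    for t,z in(("cartridge_center",0),("bayonet_base",0)):
        for r in spotter.mark_of(f,t): print(c,t,r["conf"],np.round(r["point"],1),onz(f,r["point"],z))
a=cv2.imread("pics/wrist2.png");b=cv2.imread("pics/side2.png")[90:270,200:480];c=cv2.imread("pics/scene2.png")[200:420,320:560]
top=cv2.resize(a,(480,360));o=np.zeros((600,800,3),np.uint8);o[:360,:480]=top
o[:293,480:800]=cv2.resize(c,(320,293));o[300:506,480:800]=cv2.resize(b,(320,206));cv2.imwrite("pics/m2.png",o)
E
```

```text
time_s: 5.32
tool_pos: [542.5, 189.3, 155.1]
ee_rot: [-179.9, -0.1, 155.1]
wrist_force: [-0.7, 0.3, -2.3]
width: 0.174
[542.5 189.3 155.1] [-179.9   -0.1  155.1] [-0.7  0.3 -2.3] 0.17400272646588907
wrist cartridge_center 0.71 [86.9 69.3] [361.6  76.4   0. ]
scene cartridge_center 0.95 [444.8 233.3] [387.1 250.8   0. ]
scene cartridge_center 0.86 [367.2 214.2] [310.8 115.2   0. ]
scene cartridge_center 0.6 [426.7 191.9] [255.1 250.2   0. ]
scene bayonet_base 0.77 [432.2 350.8] [654.9 154.2  -0. ]
scene bayonet_base 0.71 [448.6 219. ] [346.6 270.    0. ]
side cartridge_center 0.85 [254.7 143.3] [663.8 364.7   0. ]
side cartridge_center 0.78 [145.7 230.2] [349.7 273.4   0. ]
side cartridge_center 0.64 [208.9 249.4] [404.  155.2   0. ]
side bayonet_base 0.94 [319.2 190.1] [650.9 142.6   0. ]
```

View pics/m2.png

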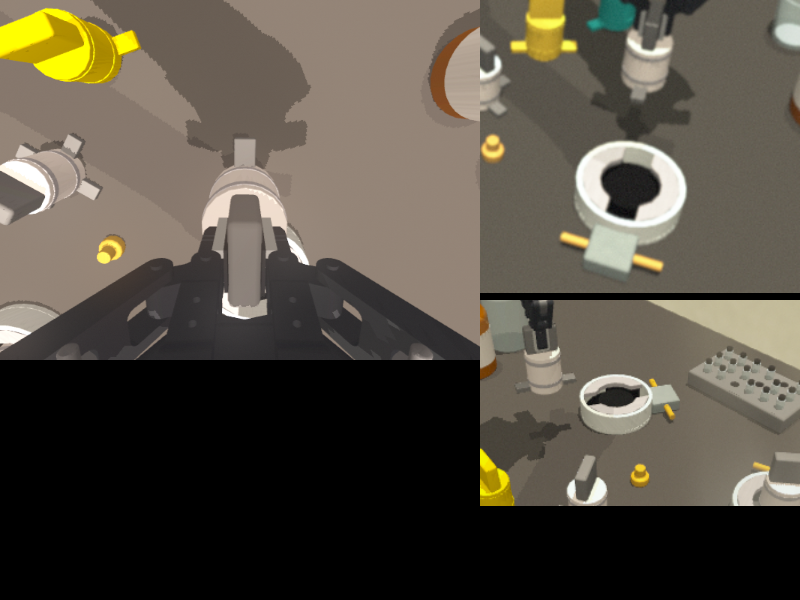

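```bash
cat > fit.py <<'E'
from h import *
from scipy.optimize import minimize
np.set_printoptions(precision=2,suppress=True)
t=np.linspace(0,2*np.pi,90)
out=[]
fs={c:grab_frame(c) for c in("scene","side")}
ms={}
for c,(cx,cy) in(("scene",(432,340)),("side",(319,178))):
    hsv=cv2.cvtColor(fs[c]["frame"],cv2.COLOR_RGB2HSV)
    m=((hsv[...,2]>(125))&(hsv[...,1]<60)).astype(np.uint8)
    roi=np.zeros_like(m);roi[cy-45:cy+45,cx-50:cx+50]=1;m*=roi
    m=cv2.morphologyEx(m,cv2.MORPH_OPEN,np.ones((3,3)))
    k=max(cv2.findContours(m,cv2.RETR_EXTERNAL,cv2.CHAIN_APPROX_NONE)[0],key=cv2.contourArea)
    mm=np.zeros_like(m);cv2.drawContours(mm,[cv2.convexHull(k) if 0 else k],-1,1,-1);ms[c]=mm
def hull(f,x,y):
    P=[proj(f,(x+61*np.cos(a),y+61*np.sin(a),z)) for z in(0,36) for a in t]
    return cv2.convexHull(np.array(P,np.float32))
def cost(p,cs):
    s=0
    for c in cs:
        h=np.zeros(ms[c].shape,np.uint8);cv2.fillPoly(h,[np.round(hull(fs[c],*p)*16).astype(np.int32)],1,shift=4)
        s+=(h!=ms[c]).sum()
    return s
for cs in(("scene",),("side",),("scene","side")):
    r=minimize(cost,(656,149),args=(cs,),method="Nelder-Mead",options=dict(initial_simplex=[(640,140),(670,145),(655,165)],xatol=.1,fatol=.5));print(cs,r.x,r.fun)
x,y=r.x
tiles=[]
for c,(cx,cy) in(("scene",(432,345)),("side",(325,180))):
    im=cv2.resize(cv2.cvtColor(fs[c]["frame"],cv2.COLOR_RGB2BGR)[cy-50:cy+50,cx-65:cx+65],None,fx=6,fy=6,interpolation=cv2.INTER_CUBIC)
    for yaw,col in((-27,(0,0,255)),):
        u=np.array([np.cos(np.radians(yaw)),np.sin(np.radians(yaw))]);v=np.array([-u[1],u[0]])
        th=np.radians(30);L=[]
        for s in(1,-1):
            L+=[s*np.array(q) for q in((29.4,-17),(50.2,-17),(53,0),(50.2,17),(29.4,17))]
            L+=[s*34*np.array([np.cos(a),np.sin(a)]) for a in np.linspace(np.radians(30),np.radians(150),15)]
        P=np.array([proj(fs[c],(*(np.array([x,y])+q[0]*u+q[1]*v),36)) for q in L])
        cv2.polylines(im,[np.round((P-[cx-65,cy-50]+.5)*6).astype(np.int32)],True,col,1)
        P=np.array([proj(fs[c],(x+61*np.cos(a),y+61*np.sin(a),36)) for a in t])
        cv2.polylines(im,[np.round((P-[cx-65,cy-50]+.5)*6).astype(np.int32)],True,(255,0,0),1)
    tiles.append(im)
o=np.vstack(tiles);cv2.imwrite("pics/fit.png",cv2.resize(o,(390,600)));cv2.imwrite("pics/fit_b.png",np.hstack([cv2.resize(q,(400,308)) for q in tiles]))
E
python3 fit.py
```

```text
('scene',) [653.65 151.05] 227.0
('side',) [656.56 149.81] 356.0
('scene', 'side') [654.8  150.67] 678.0
```

View pics/fit_b.png

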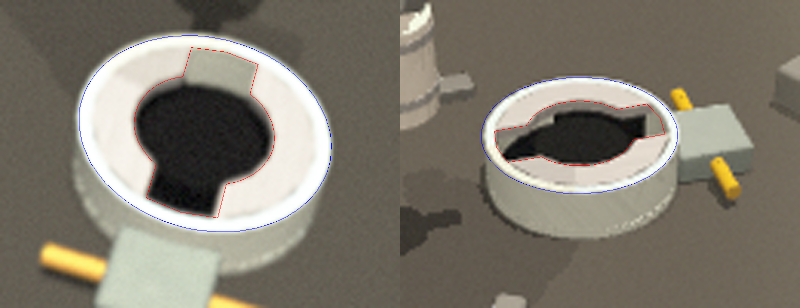

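```bash
python3 -m pendant '[[-0.74,0.078,0,0,0,0,1],[-0.74,0.078,0,0,0,0,1],[-0.74,0.078,0,0,0,0,1],[-0.73,0.078,0,0,0,0.011,1],[0,0,0.5,0,0,0,1],[0,0,0.5,0,0,0,1],[0,0,0,0,0,0,1],[0,0,0,0,0,0,1]]' 80 && python3 - <<'E'
from h import *
f=[grab_frame(c) for c in("scene","side")]
a=cv2.cvtColor(np.hstack([cv2.resize(f[0]["frame"][250:400,350:550],(400,300),interpolation=2),cv2.resize(f[1]["frame"][70:220,225:425],(400,300),interpolation=2)]),cv2.COLOR_RGB2BGR);cv2.imwrite("pics/m3.png",a)
E
```

```text
time_s: 6.88
tool_pos: [655.5, 151.8, 116.0]
ee_rot: [-180.0, -0.0, 153.2]
wrist_force: [-0.0, -0.2, -2.0]
width: 0.177
```

View pics/m3.png

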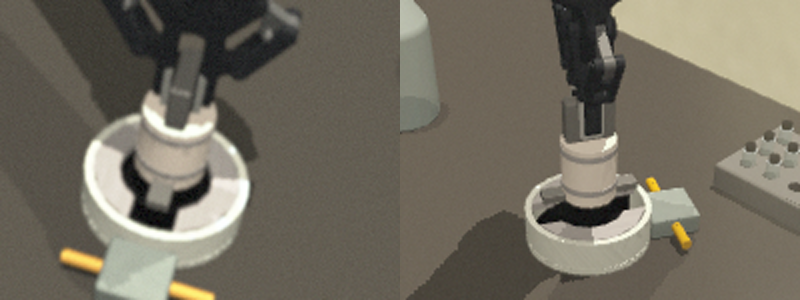

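```bash
python3 -m pendant '[[0,0,0.25,0,0,0,1],[0,0,0.25,0,0,0,1],[0,0,0.15,0,0,0,1],[0,0,0,0,0,0,1]]' 100 && python3 -m pendant '[[0,0,0.12,0,0,0,1],[0,0,0.1,0,0,0,1],[0,0,0,0,0,0,1]]'
```

```text
time_s: 7.48
tool_pos: [655.8, 150.9, 89.7]
ee_rot: [-180.0, -0.0, 153.1]
wrist_force: [-1.6, -0.4, 1.8]
width: 0.172
time_s: 7.85
tool_pos: [656.2, 151.0, 81.5]
ee_rot: [180.0, 0.0, 153.1]
wrist_force: [-1.8, -0.5, 3.3]
width: 0.171
```

```bash
python3 -m pendant '[[0,0,0.02,0,0,0,1],[0,0,0,0,0,0,1]]' && python3 - <<'E'
from h import *
f=[grab_frame(c) for c in("scene","side")]
for i in range(5):
    grab_frame("wrist"); s=get_state(); print(s["wrist_force"],s["tool_pos"])
a=cv2.cvtColor(np.hstack([cv2.resize(f[0]["frame"][250:400,350:550],(400,300),interpolation=2),cv2.resize(f[1]["frame"][110:220,245:392],(400,300),interpolation=2)]),cv2.COLOR_RGB2BGR);cv2.imwrite("pics/m4.png",a)
# shoulder height: predicted px of axis at z=60+foot
for z in(14,18,22):print(z,proj(f[1],[655,151,z+100]),proj(f[1],[655,151,z+60]))
E
```

```text
time_s: 8.1
tool_pos: [656.2, 151.0, 80.7]
ee_rot: [180.0, 0.0, 153.1]
wrist_force: [-3.3, -0.7, 4.9]
width: 0.174
[-2.39572991 -1.42765084  5.22172039] [656.19203421 151.07689958  80.67540579]
[-3.22644609 -1.30263558  4.47363984] [656.19440631 151.00653645  80.6299584 ]
[-2.23219444 -1.0755804   4.96002341] [656.21595671 151.00305327  80.60714101]
[-2.77766329 -0.29105612  5.28390016] [656.17984323 151.03522111  80.57967755]
[-2.84493091 -0.30067467  4.61682091] [656.1965288  151.05414882  80.56099203]
14 [317.44033541 136.60471869] [317.56760354 155.51684288]
18 [317.427112  134.6397109] [317.55526912 153.68394008]
22 [317.41379444 132.66071259] [317.54284989 151.83843593]
```

View pics/m4.png

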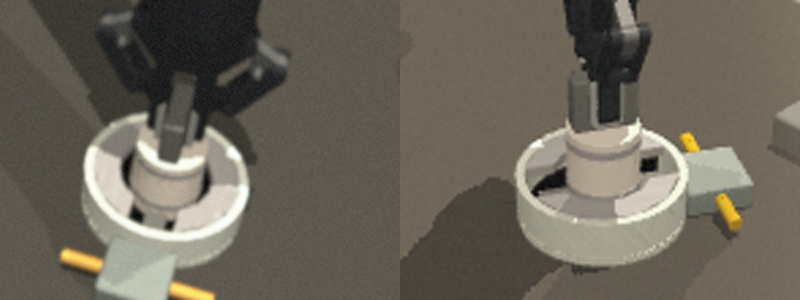

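```bash
python3 -m pendant '[[0.04,0,0,0,0,0,1],[0,0,0,0,0,0.045,1],[0,0,0,0,0,0.05,1],[0,0,0,0,0,0.05,1],[0,0,0,0,0,0.05,1],[0,0,0,0,0,0.05,1],[0,0,0,0,0,0.05,1],[0,0,0,0,0,0.04,1]]' && python3 -c "
from plant import get_state as g
s=g();print(s['joint_positions'],s['torque'],s['wrist_force'],s['ee_rot'])"
```

```text
time_s: 9.45
tool_pos: [656.1, 151.8, 81.1]
ee_rot: [179.8, -0.0, 92.6]
wrist_force: [0.4, -1.0, 5.2]
width: 0.174
[-20.82611683  38.34720846   7.85720428  92.29144259  -6.34457345
  49.62813964  -7.9736029 ] [-0.24134979  0.07680722  0.02866537] [ 0.37750344 -1.00251279  5.17990997] [ 1.79827159e+02 -3.05156377e-04  9.25704034e+01]
```

```bash
python3 -m pendant '[[0,0,-0.1,0,0,0,1],[0,0,0,0,0,0,1],[0,0,0,0,0,0,0.6],[0,0,0,0,0,0,0.2],[0,0,0,0,0,0,-1],[0,0,0,0,0,0,-1],[0,0,0,0,0,0,-1],[0,0,0,0,0,0,-1]]' && python3 -m pendant '[[0,0,-0.5,0,0,0,-1],[0,0,-0.9,0,0,0,-1],[0,0,-0.9,0,0,0,-1],[0,0,-0.9,0,0,0,-1],[0.8,0,-0.5,0,0,0,-1],[0.8,0,0,0,0,0,-1],[0,0,0,0,0,0,-1]]' && python3 - <<'E'
from h import *
f={c:grab_frame(c) for c in("scene","side")}
for c in f:
    for t in("cartridge_center","cartridge_grip"):
        print(c,t,[(round(r["conf"],2),np.round(r["point"],1)) for r in spotter.mark_of(f[c],t)], proj(f[c],[655,151,67 if t[-1]=="r" else 97]))
for z in(97,100,103,105): pass
a=cv2.cvtColor(np.hstack([cv2.resize(f["scene"]["frame"][250:400,350:550],(400,300),interpolation=2),cv2.resize(f["side"]["frame"][90:220,235:408],(400,300),interpolation=2)]),cv2.COLOR_RGB2BGR);cv2.imwrite("pics/m5.png",a)
E
```

```text
time_s: 10.45
tool_pos: [654.6, 151.7, 84.4]
ee_rot: [-180.0, 0.0, 92.8]
wrist_force: [-0.4, 0.3, 0.0]
width: 0.996
time_s: 11.32
tool_pos: [650.8, 220.5, 234.4]
ee_rot: [179.9, -0.2, 93.1]
wrist_force: [-0.5, 0.4, 0.6]
width: 1.003
scene cartridge_center [(0.79, array([369.1, 214.8])), (0.66, array([433.8, 321.5])), (0.56, array([428.4, 194.7]))] [435.55165499 322.8968896 ]
scene cartridge_grip [(0.91, array([428.7, 179.8])), (0.75, array([368.1, 201.9])), (0.67, array([439.2, 308.6]))] [438.14145738 309.30019592]
side cartridge_center [(0.71, array([320. , 159.1])), (0.66, array([202.7, 250.4])), (0.56, array([142.9, 230. ]))] [317.58898732 158.69448666]
side cartridge_grip [(0.77, array([318.5, 145. ])), (0.64, array([136.5, 217.7])), (0.56, array([203.5, 239. ]))] [317.49550744 144.80331726]
```

View pics/m5.png

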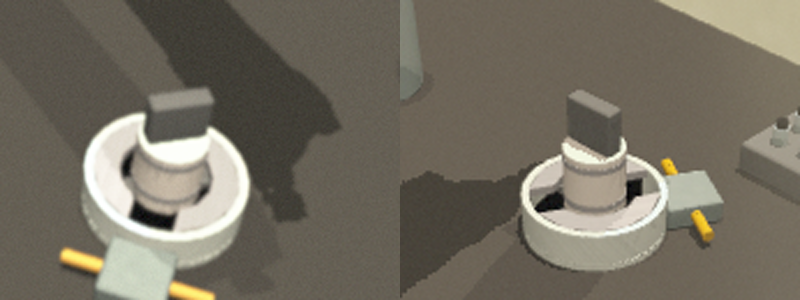

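```bash
python3 - <<'E'
from h import *
f=grab_frame("scene")
a=onz(f,(424,299),120);b=onz(f,(456,296),120);print("bar yaw",np.degrees(np.arctan2(*(b-a)[[1,0]])),np.linalg.norm(b-a),get_state()["wrist_force"])
print(env.job_done())
E
```

```text
bar yaw 89.79915251444902 46.29055198945893 [ 0.14395978 -0.34980299 -0.44267891]
the job is handed in; nothing more can be done
None
```

I fitted the two-lugged cartridge into the empty base, locked it and handed the job in after about 11.5 s of the 38 s allowed. I pinched it by the grip bar and lined its lugs up with the slots. I then pressed it to about 15 mm foot height (about 7 N of spring force), turned the gripper 60.5° clockwise, eased off, released and backed away.

**Last checks:**
- **Pictures:** the cartridge stands upright on the base axis with both slots empty, and no lugs lie on top of the flange.
- **Turn:** the bar measures about 63° from the slots in the scene camera, against 60.5° from the gripper. Both are within the 45–70° lock range.
- **Height:** the two cameras disagree slightly. The scene camera reads about 70 mm for the centre, the side camera about 66 mm. Both are in the 60–73 mm window, but that gap is about the limit of what the pixels can resolve.
- **Contact:** the gripper is open and clear, about 70 mm to the side and 150 mm higher. The wrist force is about 0 N.

The -2 to -3 N sideways force seen while pressing dropped to about 1 N or less after I shifted the tool 1.6 mm. I did not pull on the cartridge to test the lock.

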